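# Bed a flatted press stamp on the long rail of its sloped stand

## Robot

A 7-joint arm with a two-finger parallel gripper is mounted at the origin on a cart in front of the work surface, level with it; the furniture and walls round the work are solid. World frame = base frame: x ahead of the robot, y to its left, z up, the work surface at z = 0. Lengths are in mm, angles in rad, forces in N, time in s.
With the tool pointing down it reaches from about 400 to 875 mm from the base axis. Payload 4.4 kg.
Tool frame: the origin (TCP) lies at the very end of the fingers, on their centre line; the grasp point (between the pads) lies 19 mm behind it; z points along the fingers, y is the line along which they close (so a half turn about z gives the same grasp; the last joint's range is limited). The gripper opens to 85 mm and grips with 20 to 120 N. Pads are 22 mm wide; open, the fingers measure 114 mm over their backs; the gripper's body (76 mm by 85 mm) begins 54 mm behind the grasp point. The pads swing forward as they close: fully open they stand 13 mm farther back than shut.
Start: joints at [1.261, 0.628, 0.038, 1.517, -0.027, 0.996, -0.02], TCP at [156.932, -630.785, 231.313] pointing down, gripper open.
Joint ranges: [-3.06, 3.06], [-0.37, 2.12], [-1.25, 1.32], [0.18, 2.47], [-1.1, 4.24], [0.23, 1.98], [-2.94, 2.94]. Speed limits (rad/s): [2.57, 2.57, 3.14, 3.14, 3.14, 3.14, 3.14].

## Interface

Orientations are given as [roll, pitch, yaw] about the fixed x, y, z axes, in that order (R = Rz(yaw) Ry(pitch) Rx(roll)).
In Python, from cell import sensors, get_image, camera_params, order gives the robot as it stands.
- The arm moves only by the shell command python3 -m inch 'ROWS' [OPENING]. ROWS is JSON, a list that holds one entry, the list of rows, each a list of 4 numbers: the shift along the tool's x, y, z in cm, then the turn about the tool's z in degrees. A call has 1 to 8 rows; each row is the pose to reach, as a shift and turn from the pose commanded when the call began, along the tool's axes at that moment; what a row does not reach only later rows make up. A row lasts 1/12 s, in which the tool goes at most 41.7 mm and 7.16 degrees, less where a joint would pass 70% of its speed; a pose out of reach is approached as far as the arm can. A call with a gripper value outside its range is refused whole. OPENING is the finger opening in cm, from 0 to 8.54, set as the call begins (- or left out, the last holds). The fingers move at their own pace and stop on an object; the grip force is fixed at half the most. Time passes only in rows, so rows that repeat a pose let the fingers close. It gives the time, the measured TCP pose, the force, the opening and the grip force at its end, in the units of the state.
- sensors.read_state(): the state, without advancing time (a new reading comes with each control period).
- get_image(name): name is "scene" or "top" or "wrist"; returns the picture (384x512x3 uint8, blue, green, red); there is no depth.
- camera_params(name): a dict with "mtx" (3x3 intrinsics, pixels), "rvec" (rotation vector, rad) and "tvec" (3), from world to camera coordinates, as OpenCV has them. Camera axes: x right, y down, z forward; pixel columns grow to the right and rows downward; lengths in mm; the calibration is good to about 2 mm. A picture is of the moment at which its call begins: read the wrist's pose just before it. camera_params takes no time and is no camera call; for the wrist camera it gives the pose at the moment of the call.
- order.finish_job(): hands the job in; it is judged then, once.
The state is a dict: "clock": time; "qpos": joint angles; "qd": joint speeds; "tau": joint torques, N m; "eef_pos": TCP position; "tool_rot": TCP orientation; "force": force on the tool from outside, world axes, zero at the start; "torque": the same for the moment, N m; "width": finger opening in mm; "gripper_force": force on a finger pad.
Only numpy, scipy, OpenCV 4.12 (cv2) and the standard library are available. Lean on these libraries where they do the work, as an engineer would, in place of code of your own. Each camera call takes 0.05 s, during which the arm holds its last target. There are 200 camera calls.

## Task

The round press stamp with a bar handle lies in the V of its sloped stand. Without lifting it out of the V, roll it round until its flat is felt to drop against the long rail, so that it lies bedded: flat flush along the long rail, round edge still against the short rail, underside on the board. Then let go of it, and leave the other things on the table where they are.

Things in the scene. Friction and masses are not known exactly. Their poses are not given: they have to be found in the camera images.
- stand: Fixed stand: plywood board 190 (up the slope) x 200 x 12 mm, sloping 25 degrees, low edge toward the robot. Origin: middle of the board's top face, 68 mm above the table; x up the slope, y left, z square out of the board. Two aluminium rails 16 mm high, 14 thick, form a 90 degree V opening up the slope, its corner at x = -70 mm, y = 0. Friction about 0.15: a free stamp slides down onto the rails.
- long_rail: Long rail (100 mm), the V's left one seen from the robot; the other is 55 mm. Origin: V's corner on the board's face. x along its inner face, up and left (45 degrees from the stand's x); y into the rail; z out of the board. It fills x 18..118, y 0..14, z 0..16 mm; the short rail's inner face is x = 0. Stamp centre: round on both rails x 50, y -50; bedded x 50, y -40 mm.
- rail_seat (a point): Point on the long rail's inner face, 50 mm from the V's corner and 8 mm above the board, where the middle of the stamp's flat lies when the stamp is bedded.
- stamp: Loose round stamp of dark wood, 0.2-0.45 kg, 100 mm across, 22 mm thick, one flat on its edge 40 mm from centre, 60 mm wide: it drops 10 mm when the flat meets a rail. Origin: centre of the underside on the board; z its axis, x to the flat, y along the flat. At the start the flat faces up the slope to left; roll it 50 to 120 degrees anticlockwise from above to face the long rail.
- stamp_flat (a point): Middle of the stamp's flat, 40 mm from its axis, 8 mm above its underside.
- stamp_bar (a point): Inside the pale wooden bar handle on top of the stamp, on its axis, 42 mm above the stamp's underside and 14 mm below the bar's top: a good height to pinch it. The bar is 62 mm long along the stamp's y (parallel to the flat), 18 mm thick along its x, 34 mm high (22 to 56 mm above the underside).
- press_mould: Bystander: loose wooden press mould, a flat block 58x160x27 mm with carved wheels, lying right of the stand. Origin: centre of its underside.
- dough: Bystander: lump of pink dough in film, 65x67x38 mm, loose, left of the stand. Origin: centre of its underside.
- small_stick: Bystander: triangular beech stick, 28x105x25 mm, loose, in front of the stand on the right. Origin: centre of its underside.
There are look-alikes about, which are no part of the job. What is meant by the stamp is not orange, turquoise or yellow, and is the larger of those in its own colour.

How it is judged (in metres and radians):
At the end, for the whole second after the job is handed in: The stamp lies still and released on the board, the middle of its flat within 6 mm of the seat point on the long rail, the flat within 5 degrees of the rail's line, the stamp flat on the board within 3.4 degrees (distance between stamp_flat and rail_seat below 0.006 m and angle between the y axis of stamp and the x axis of long_rail, either way round below 0.09 rad and angle between the z axis of stamp and the z axis of stand, either way round below 0.06 rad and linear speed of stamp below 0.01 m/s); the robot touches nothing.
It fails at once if the stamp is lifted more than 14 mm off the board (out of the V) (z of stamp in the frame of stand above 0.014 m).
It fails at once if a bystander is pushed more than 30 mm (distance of any of press_mould, dough, small_stick from where it was at the start of the episode above 0.03 m).
It also fails if it takes over 35 s, if anything falls off the work surface, if the arm or the gripper's body presses on something with over 40 N, if the wrist force passes 120 N, or if a joint passes its speed limit or range.

## Working session

There is one attempt and no reset: what is moved stays moved. The work goes in short steps, Python scripts to look and compute and a shell command to move; the robot and the scene stay as the last step left them, time stands still between calls to the robot, and variables do not carry over. Pictures are saved under pics/ and viewed, at most 10 in all, crops included, and the job is handed in when it is done.

```bash
mkdir -p pics; ls; python3 - <<'E'
from cell import sensors,get_image,camera_params
import cv2,numpy as np
s=sensors.read_state();print(s['clock'],s['eef_pos'],s['tool_rot'])
a=get_image('top');b=get_image('scene')
cv2.imwrite('pics/top.png',a);cv2.imwrite('pics/scene.png',b)
for n in('top','scene'):
    p=camera_params(n);R=cv2.Rodrigues(np.array(p['rvec']))[0];print(n,np.array(p['mtx']).tolist(),(-R.T@np.ravel(p['tvec'])).round(),R.round(2).tolist())
E
```

```text
pics
0.0 [ 156.77916879 -630.17525496  230.41958806] [-3.13975003e+00  3.35340294e-05  2.43747786e-01]
top [[406.0401067927352, 0.0, 248.7513731048438], [0.0, 406.0401067927352, 193.29160707552032], [0.0, 0.0, 1.0]] [ 476.    2. 1158.] [[0.0, -1.0, 0.0], [-1.0, -0.0, -0.09], [0.09, -0.0, -1.0]]
scene [[375.7553630432754, 0.0, 261.0144735401463], [0.0, 375.7553630432754, 195.2231520043182], [0.0, 0.0, 1.0]] [-240.  682.  662.] [[-0.66, -0.75, -0.02], [-0.33, 0.32, -0.89], [0.68, -0.58, -0.46]]
```

View pics/top.png

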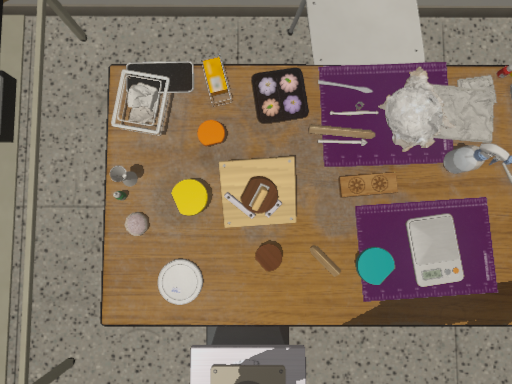

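View pics/scene.png

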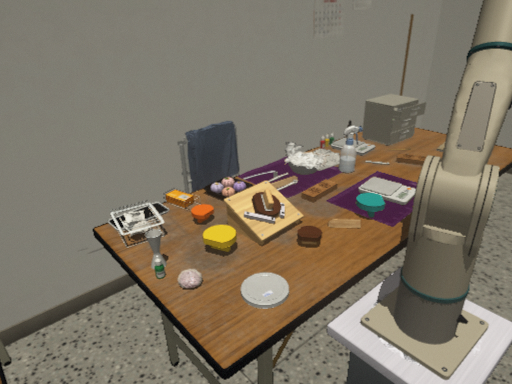

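The top view shows the stand's board at (258,192), with the stamp and its pale bar at (259,196). The dark look-alike is at (268,256), the dough at (136,224) and the stick at (326,260). Next I'll crop the stand and measure it.

```bash
cat > h.py <<'E'
import cv2,numpy as np
from cell import sensors,get_image,camera_params
def cam(n):
    p=camera_params(n);R=cv2.Rodrigues(np.array(p['rvec'],float))[0]
    return np.array(p['mtx']),R,-R.T@np.ravel(p['tvec'])
def ray(n,uv,c=None):
    K,R,C=c or cam(n);d=R.T@np.linalg.solve(K,[uv[0],uv[1],1.]);return C,d/np.linalg.norm(d)
def onz(n,uv,z,c=None):
    C,d=ray(n,uv,c);return C+d*(z-C[2])/d[2]
def onplane(n,uv,P,N,c=None):
    C,d=ray(n,uv,c);return C+d*((P-C)@N)/(d@N)
def proj(n,X,c=None):
    K,R,C=c or cam(n);p=K@R@(np.asarray(X,float)-C);return p[:2]/p[2]
E
python3 - <<'E'
from h import *
a=cv2.imread('pics/top.png')
hsv=cv2.cvtColor(a,cv2.COLOR_BGR2HSV)
print(hsv[165,230],hsv[220,285],hsv[200,212],hsv[197,259], hsv[150,250],hsv[185,250],hsv[205,238])
m=cv2.inRange(hsv,(10,50,170),(30,200,255));m[:150]=0;m[235:]=0;m[:,:212]=0;m[:,305:]=0
m=cv2.morphologyEx(m,cv2.MORPH_OPEN,np.ones((3,3)))
cs=max(cv2.findContours(m,0,2)[0],key=cv2.contourArea)
q=cv2.approxPolyDP(cv2.convexHull(cs),5,True)[:,0];print(q.tolist())
for p in q:
    print(p,onz('top',p,28).round(),onz('top',p,108).round())
c=cv2.resize(a[150:235,210:305],None,fx=7,fy=7,interpolation=cv2.INTER_CUBIC);cv2.imwrite('pics/c1.png',c)
E
```

```text
[ 20 100 204] [ 19 100 199] [ 16 116 150] [ 19 109 213] [ 16 123 145] [ 13 145 100] [  4  10 198]
[[293, 157], [295, 222], [225, 227], [219, 162]]
[293 157] [ 678. -127.   28.] [ 663. -118.  108.]
[295 222] [ 495. -131.   28.] [ 494. -122.  108.]
[225 227] [481.  63.  28.] [481.  59. 108.]
[219 162] [663.  81.  28.] [650.  76. 108.]
```

View pics/c1.png

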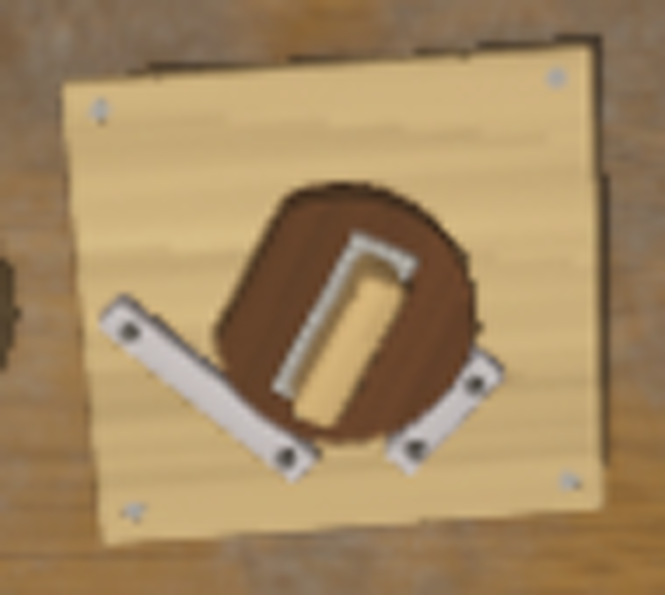

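The crop shows the board corners at about (219,162), (295,156), (296,223) and (225,228). The flat faces up-left and the bar lies parallel to it. That puts the stand at about (572,-27,68) with a yaw of about 4°, so the flat needs about 75° of anticlockwise roll.

I'll go above it and check the projection at the same time.

```bash
python3 -m inch '[[[53.1,-48.7,0,0],[53.1,-48.7,0,0],[53.1,-48.7,0,0],[53.1,-48.7,0,0],[53.1,-48.7,0,0],[53.1,-48.7,0,0],[53.1,-48.7,0,0],[53.1,-48.7,0,0]]]'; python3 - <<'E'
from h import *
y=np.radians(4.2);t=np.radians(25);Rz=cv2.Rodrigues(np.array([0,0,y]))[0];Ry=cv2.Rodrigues(np.array([0,-t,0]))[0]
S=Rz@Ry;O=np.array([572,-27.5,68])
for n,p in dict(bartop=[.7,0,56],disc=[.7,0,22],corner=[-70,0,0],railend=[-70+83.4-5,83.4+5,16],sr=[-70+38.9-5,-38.9-5,16]).items():
    print(n,((proj('top',O+S@p)-[210,150])*7+3).round(),(O+S@p).round(1))
E
```

```text
clock: 0.77
eef_pos: [341.5, -350.9, 231.2]
tool_rot: [-3.141, 0.0, 0.243]
force: [1.0, 0.1, -0.2]
width: 85.3
gripper_force: 0.0
bartop [348. 355.] [549.  -29.2 119. ]
disc [342. 323.] [563.4 -28.1  88.2]
corner [349. 471.] [508.7 -32.1  38.4]
railend [107. 315.] [566.4  60.7  86.1]
sr [461. 399.] [535.8 -74.2  67.2]
```

The projected model matches the picture: bar top predicted at (348,355), seen at about (350,348). Continuing.

```bash
python3 -m inch '[[[28.5,-26.1,0,40],[28.5,-26.1,0,40],[28.5,-26.1,0,40],[28.5,-26.1,0,40],[28.5,-26.1,0,40],[28.5,-26.1,0,40],[28.5,-26.1,0,40],[28.5,-26.1,0,40]]]'; python3 - <<'E'
from h import *
print(sensors.read_state()['qpos'])
E
```

```text
clock: 1.43
eef_pos: [519.3, -82.9, 231.2]
tool_rot: [3.141, 0.0, -0.454]
force: [0.1, -1.0, -0.5]
width: 85.6
gripper_force: 0.0
[-0.01242359  0.45584249  0.1688047   1.8655313  -0.10016576  0.8287852
 -1.81795967]
```

```bash
python3 -m inch '[[[0.8,-6.4,0,0],[0.8,-6.4,0,0],[0.8,-6.4,0,0],[0.8,-6.4,0,0]]]' 4; python3 - <<'E'
from h import *
import pickle
c=cam('wrist');cv2.imwrite('pics/w1.png',get_image('wrist'));pickle.dump(c,open('w1.pkl','wb'))
print(c[2].round(),c[1].round(2).tolist(), sensors.read_state()['eef_pos'])
E
```

```text
clock: 1.77
eef_pos: [554.1, -29.2, 230.7]
tool_rot: [3.141, 0.001, -0.451]
force: [-0.4, -0.3, -1.0]
width: 40.8
gripper_force: 0.0
[624. -64. 374.] [[-0.44, -0.9, 0.0], [-0.86, 0.42, 0.3], [-0.27, 0.13, -0.95]] [553.40610329 -31.17853714 230.80937859]
```

View pics/w1.png

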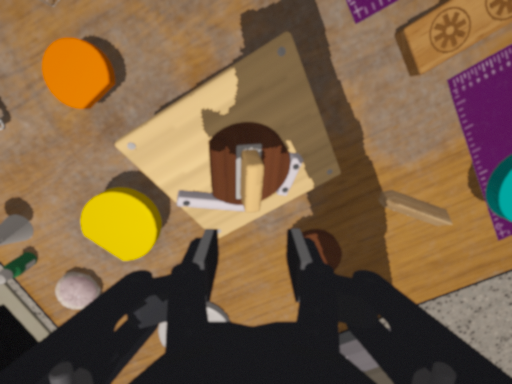

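The wrist view shows the bar running nearly upright in the picture from about (250,148) to (253,211), with the flat on its left, at x≈210. The long rail is at (180–245, 192–210) and the short one at (292,175).

```bash
python3 - <<'E'
from h import *
import pickle
c=pickle.load(open('w1.pkl','rb'));a=cv2.imread('pics/w1.png')
h=cv2.cvtColor(a,cv2.COLOR_BGR2HSV)
m=cv2.inRange(h,(12,70,150),(28,220,255));k=np.zeros_like(m);k[140:218,234:272]=255;m&=k
m=cv2.morphologyEx(m,cv2.MORPH_OPEN,np.ones((3,3)))
cs=max(cv2.findContours(m,0,2)[0],key=cv2.contourArea);r=cv2.minAreaRect(cs);b=cv2.boxPoints(r);print(r)
y=np.radians(4.2);t=np.radians(25);S=cv2.Rodrigues(np.array([0,0,y]))[0]@cv2.Rodrigues(np.array([0,-t,0]))[0];O=np.array([572,-27.5,68])
n=S[:,2];P=O+n*56
X=[S.T@(onplane('wrist',p,P,n,c)-O) for p in b];print(np.round(X,1),np.mean(X,0).round(1))
def f(u): return S.T@(onplane('wrist',u,O,n,c)-O)
for u in [(291,33),(117,145),(338,175),(220,235)]:print(u,f(u).round())
print('bartop pred',proj('wrist',O+S@[.7,0,56],c))
cv2.imwrite('pics/c2.png',cv2.resize(a[110:230,170:310],None,fx=5,fy=5,interpolation=cv2.INTER_CUBIC))
E
```

```text
((252.5, 187.0), (60.0, 37.0), 90.0)
[[ 48.   -4.5  56. ]
 [ 27.8 -33.   56. ]
 [-44.6   0.7  56. ]
 [-17.3  33.4  56. ]] [ 3.5 -0.8 56. ]
(291, 33) [  95. -101.   -0.]
(117, 145) [94. 95.  0.]
(338, 175) [-94. -96.   0.]
(220, 235) [-89.  88.   0.]
bartop pred [253.36675603 191.87112061]
```

View pics/c2.png

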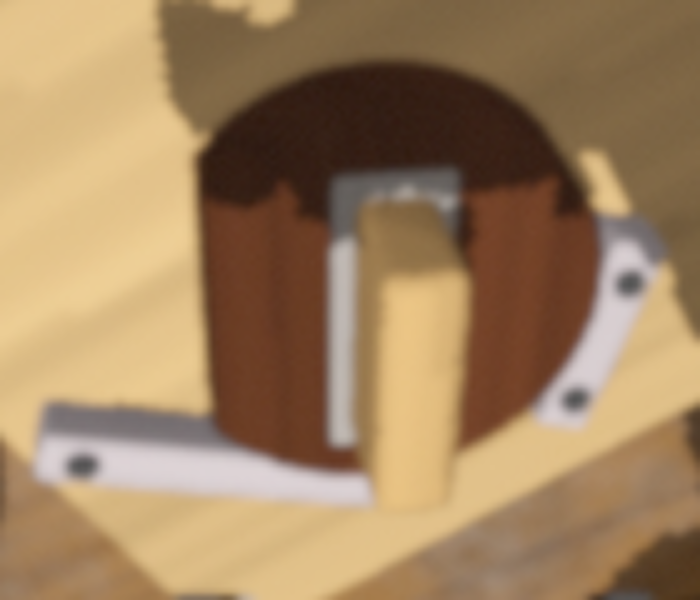

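```bash
python3 -m inch '[[[0.35,-0.15,4,0],[0.35,-0.15,8,0],[0.35,-0.15,10,0],[0.35,-0.15,11,0],[0.35,-0.15,11.8,0],[0.35,-0.15,12.4,0],[0.35,-0.15,12.4,0],[0.35,-0.15,12.4,0]]]' 4;python3 - <<'E'
from h import *
cv2.imwrite('pics/w2.png',get_image('wrist')[150:384,100:412])
E
```

```text
clock: 2.48
eef_pos: [558.5, -31.6, 108.3]
tool_rot: [-3.141, -0.002, -0.455]
force: [-0.5, 0.5, 1.2]
width: 40.2
gripper_force: 0.0
```

View pics/w2.png

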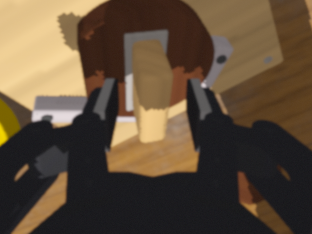

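The fingers straddle the bar: tips at (105,85) and (197,85), bar at (152,95) in the crop. Now I'll narrow the gap and turn anticlockwise.

```bash
python3 -m inch '[[[0,0,0.3,0],[0,0,0.3,0],[0,0,0.3,-6],[0,0,0.3,-12],[0,0,0.3,-18],[0,0,0.3,-24],[0,0,0.3,-30],[0,0,0.3,-35]]]' 3;  python3 -m inch '[[[0,0,0,-4],[0,0,0,-8],[0,0,0,-12],[0,0,0,-16],[0,0,0,-20],[0,0,0,-24],[0,0,0,-28],[0,0,0,-30]]]'; python3 - <<'E'
from h import *
cv2.imwrite('pics/w3.png',np.hstack([get_image('wrist')[100:384,100:412],cv2.resize(get_image('top')[150:235,210:305],(318,284),interpolation=cv2.INTER_CUBIC)]))
E
```

```text
clock: 3.2
eef_pos: [557.7, -31.0, 104.6]
tool_rot: [-3.141, -0.0, 0.161]
force: [0.3, 1.2, 0.1]
width: 30.1
gripper_force: 2.7
clock: 3.87
eef_pos: [558.6, -29.6, 105.1]
tool_rot: [-3.141, -0.003, 0.683]
force: [-0.7, 4.0, 3.2]
width: 30.5
gripper_force: 7.4
```

View pics/w3.png

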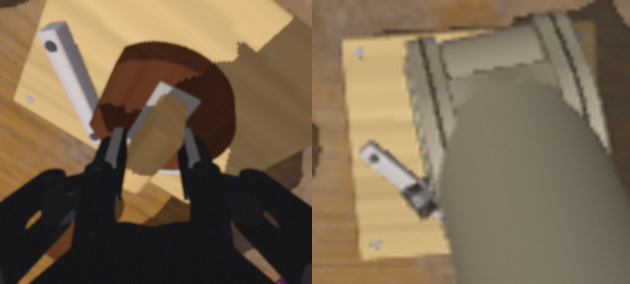

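The bar is following the fingers about 25–30° behind. In the crop the flat now runs at left from (92,125) to (125,45), approaching the long rail. I'll keep turning.

```bash
python3 -m inch '[[[0,0,0,-4],[0,0,0,-8],[0,0,0,-12],[0,0,0,-16],[0,0,0,-20],[0,0,0,-24],[0,0,0,-28],[0,0,0,-28]]]'; python3 - <<'E'
from h import *
cv2.imwrite('pics/w4.png',get_image('wrist')[80:384,60:452])
E
```

```text
clock: 4.63
eef_pos: [556.9, -27.5, 105.3]
tool_rot: [-3.139, -0.003, 1.171]
force: [-4.2, 9.1, 9.1]
width: 30.0
gripper_force: 12.3
```

View pics/w4.png

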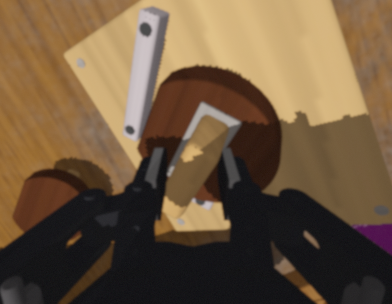

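About 20° remain, and the force points toward the drop direction (-x,+y). I'll turn further while moving the tool that way so the stamp can drop.

```bash
python3 -m inch '[[[0.1,-0.2,0,-3],[0.2,-0.4,0,-6],[0.3,-0.6,0,-9],[0.3,-0.7,0,-12],[0.3,-0.7,0,-15],[0.3,-0.7,0,-18],[0.3,-0.7,0,-18]]]'; python3 - <<'E'
from h import *
cv2.imwrite('pics/w5.png',get_image('wrist')[80:384,60:452])
E
```

```text
clock: 5.27
eef_pos: [553.4, -25.1, 104.9]
tool_rot: [3.14, -0.001, 1.483]
force: [0.4, 4.9, 4.0]
width: 29.9
gripper_force: 7.4
```

View pics/w5.png

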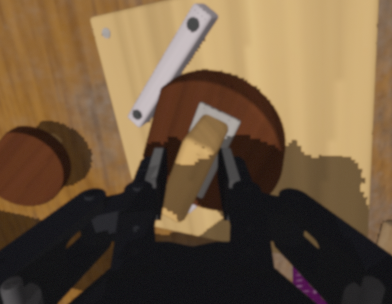

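The rail lies about 32° from the picture's vertical and the bar about 27°, so it's nearly bedded. One more small push, then I'll ease off, open and rise to check.

```bash
python3 -m inch '[[[0,-0.2,0,-4],[0,-0.3,0,-8],[0,-0.3,0,-10],[0,-0.3,0,-10]]]'; python3 -m inch '[[[0,0,0,5],[0,0,0,12],[0,0,0,18],[0,0,0,24],[0,0,0,30],[0,0,0,30],[0,0,0,30]]]' 4;python3 -m inch '[[[0,0,-2,0],[0,0,-5,0],[0,0,-9,0],[0,0,-12,0],[0,0,-12,0],[0,0,-12,0]]]'; python3 - <<'E'
from h import *
import pickle
pickle.dump(cam('wrist'),open('w6.pkl','wb'))
a=get_image('wrist');cv2.imwrite('pics/w6.png',a);cv2.imwrite('pics/w6c.png',cv2.resize(a[100:260,160:360],None,fx=3.5,fy=3.5,interpolation=cv2.INTER_CUBIC))
E
```

```text
clock: 5.65
eef_pos: [552.5, -26.7, 104.9]
tool_rot: [3.136, 0.001, 1.656]
force: [4.8, -1.1, 2.0]
width: 30.2
gripper_force: 5.8
clock: 6.23
eef_pos: [548.7, -26.2, 104.0]
tool_rot: [-3.141, 0.002, 1.135]
force: [-0.6, -0.6, 0.1]
width: 40.1
gripper_force: 0.0
clock: 6.73
eef_pos: [550.3, -26.0, 225.9]
tool_rot: [3.138, -0.001, 1.135]
force: [0.2, -0.5, -0.5]
width: 39.7
gripper_force: 0.0
```

View pics/w6c.png

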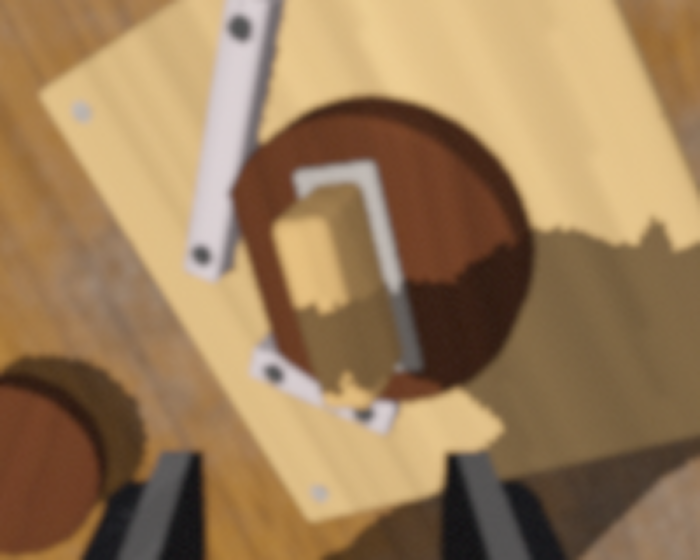

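It went too far: in this crop the flat runs (235,190)–(280,350), while the rail edge runs (275,40)–(230,270). I'll measure the angle and turn it back clockwise.

```bash
cat >> h.py <<'E'
y=np.radians(4.2);t=np.radians(25);S=cv2.Rodrigues(np.array([0,0,y]))[0]@cv2.Rodrigues(np.array([0,-t,0]))[0];O=np.array([572,-27.5,68.])
def st(u,h,c): return S.T@(onplane('wrist',u,O+S[:,2]*h,S[:,2],c)-O)
E
python3 - <<'E'
from h import *
import pickle
c=pickle.load(open('w6.pkl','rb'))
g=lambda x,y,h:st((160+x/3.5,100+y/3.5),h,c)
def seg(n,p,q,h):
    a,b=g(*p,h),g(*q,h);d=b-a;print(n,a.round(1),b.round(1),np.degrees(np.arctan2(d[1],d[0])).round(1))
seg('flat',(235,190),(283,355),22)
seg('rail inner top',(278,0),(228,272),16)
seg('plate right edge',(375,162),(422,370),22)
seg('bar top left',(273,225),(325,400),56)
print('disc ctr', g(400,245,22))
for p in[(190,270),(255,350),(395,430)]:print(g(*p,16).round(1))
E
```

```text
flat [-24.8  38.3  22. ] [-42.5 -19.6  22. ] -107.0
rail inner top [17.3 80.5 16. ] [-48.7  13.4  16. ] -134.6
plate right edge [22.9 27.5 22. ] [  2.4 -40.4  22. ] -106.8
bar top left [ 3.3 29.5 56. ] [-12.2 -25.1  56. ] -105.9
disc ctr [17.10062851  1.30591752 22.        ]
[-62.5  19.5  16. ]
[-56.6 -16.5  16. ]
[-22.3 -62.   16. ]
```

The overshoot is 28°: the flat is at 73° and the rail at 45° in the stand frame. I'll straddle the bar again and roll it back in small steps.

```bash
python3 -m inch '[[[0,0.65,4,-6],[0,0.65,8,-12],[0,0.65,9.5,-12],[0,0.65,10.5,-12],[0,0.65,11.3,-12],[0,0.65,11.9,-12],[0,0.65,11.9,-12]]]' 4.2; python3 -m inch '[[[0,0,0.1,0],[0,0,0.1,4],[0,0,0.1,8],[0,0,0.1,12],[0,0,0.1,16],[0,0,0.1,20],[0,0,0.1,24],[0,0,0.1,24]]]' 3; python3 -m inch '[[[0,0,0,3],[0,0,0,6],[0,0,0,9],[0,0,0,12],[0,0,0,12]]]'; python3 - <<'E'
from h import *
import pickle
pickle.dump(cam('wrist'),open('w7.pkl','wb'))
a=get_image('wrist');cv2.imwrite('pics/w7.png',a);cv2.imwrite('pics/w7c.png',cv2.resize(a[100:310,130:390],None,fx=2.5,fy=2.5,interpolation=cv2.INTER_CUBIC))
E
```

```text
clock: 7.37
eef_pos: [555.1, -28.1, 104.6]
tool_rot: [-3.141, 0.0, 1.344]
force: [-0.3, -0.1, 1.7]
width: 41.9
gripper_force: 0.0
clock: 8.03
eef_pos: [554.2, -28.3, 105.3]
tool_rot: [-3.141, 0.002, 0.923]
force: [-4.5, 0.0, 3.3]
width: 29.9
gripper_force: 2.3
clock: 8.45
eef_pos: [555.3, -27.9, 105.2]
tool_rot: [3.141, -0.0, 0.716]
force: [-2.8, 0.3, 2.6]
width: 30.1
gripper_force: 1.7
```

View pics/w7c.png

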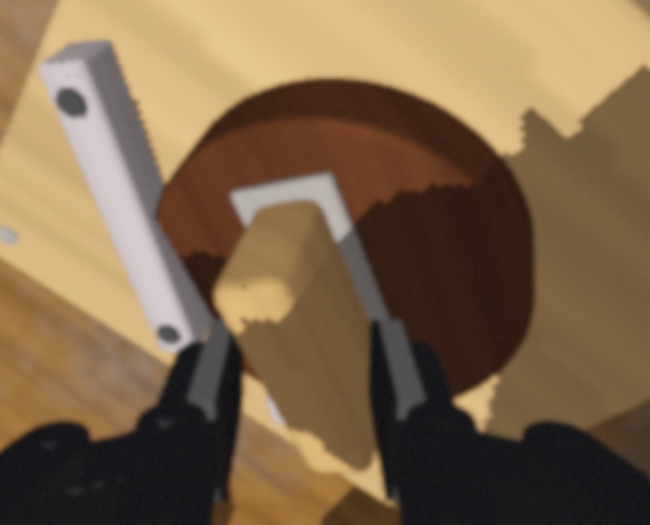

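In the crop, the plate edge runs (332,172)–(385,320) and the rail's inner top edge (110,42)–(205,325). I've now viewed 11 pictures, one over the limit of 10, so from here I'll measure by numbers only.

```bash
cat >> h.py <<'E'
def discflat(a,c):
    h=cv2.cvtColor(a,cv2.COLOR_BGR2HSV)
    m=cv2.inRange(h,(0,90,20),(14,255,150))
    ii=np.argwhere(m>0)[:,::-1]
    X=np.array([st(u,22,c) for u in ii]);k=np.hypot(X[:,0]-2,X[:,1])<62
    mm=np.zeros_like(m);mm[ii[k][:,1],ii[k][:,0]]=255
    mm=cv2.morphologyEx(mm,cv2.MORPH_CLOSE,np.ones((5,5)))
    cs=max(cv2.findContours(mm,0,cv2.CHAIN_APPROX_NONE)[0],key=cv2.contourArea)
    P=np.array([st(u,22,c)[:2] for u in cv2.convexHull(cs)[:,0]])
    return mm,cs,P
E
python3 - <<'E'
from h import *
import pickle
c=pickle.load(open('w7.pkl','rb'))
g=lambda x,y,h:st((130+x/2.5,100+y/2.5),h,c)
def seg(n,p,q,h):
    a,b=g(*p,h),g(*q,h);d=b-a;print(n,a.round(1),b.round(1),np.degrees(np.arctan2(d[1],d[0])).round(1))
seg('plate right',(332,172),(385,320),22)
seg('rail',(85,60),(195,335),16)
seg('flat?',(158,212),(212,312),22)
# test automated on w6
c6=pickle.load(open('w6.pkl','rb'));a=cv2.imread('pics/w6.png')
mm,cs,P=discflat(a,c6)
for i in range(len(P)):
    d=P[(i+1)%len(P)]-P[i]
    if np.hypot(*d)>12: print(P[i].round(1),(P[i]+d).round(1),np.hypot(*d).round(),np.degrees(np.arctan2(d[1],d[0])).round(1))
E
```

```text
plate right [34.9 21.  22. ] [  7.3 -16.3  22. ] -126.5
rail [14.8 81.5 16. ] [-49.1  16.5  16. ] -134.5
flat? [-7.2 47.5 22. ] [-28.3  18.9  22. ] -126.5
[50.6 26.8] [56.  11.2] 17.0 -71.1
[ 43.5 -28.6] [ 31.2 -39.6] 16.0 -138.3
[-17.2 -44.6] [-35.2 -30.2] 23.0 141.2
[-42.2 -14.7] [-32.2  23.4] 39.0 75.3
[-8.5 47.7] [ 7.4 48.8] 16.0 4.2
```

The stamp is at 53.5° and needs 45°, so it goes 8° more clockwise. Then I'll open, rise and measure.

```bash
python3 -m inch '[[[0,0,0,3],[0,0,0,6],[0,0,0,8],[0,0,0,8],[0,0,0,8]]]'; python3 -m inch '[[[0,0,0,0],[0,0,0,-5],[0,0,0,-12],[0,0,0,-14],[0,0,0,-14]]]' 4.2;python3 -m inch '[[[0,0,-2,0],[0,0,-5,0],[0,0,-9,0],[0,0,-12,0],[0,0,-12,0],[0,0,-12,0]]]'; cat > m.py <<'E'
from h import *
import pickle,sys
c=cam('wrist');a=get_image('wrist');cv2.imwrite('pics/%s.png'%sys.argv[1],a);pickle.dump(c,open(sys.argv[1]+'.pkl','wb'))
mm,cs,P=discflat(a,c)
for i in range(len(P)):
    d=P[(i+1)%len(P)]-P[i]
    if np.hypot(*d)>10: print(P[i].round(1),(P[i]+d).round(1),np.hypot(*d).round(),np.degrees(np.arctan2(d[1],d[0])).round(1))
# plate/rail straight edges
g=cv2.cvtColor(a,cv2.COLOR_BGR2GRAY)
L,_,_,_=cv2.createLineSegmentDetector().detect(g)
for l in L[:,0]:
    if np.hypot(l[2]-l[0],l[3]-l[1])<16: continue
    for h in (22,):
        p,q=st(l[:2],h,c)[:2],st(l[2:],h,c)[:2]
        if max(np.hypot(*p),np.hypot(*q))<95: print('L',l.round().astype(int),p.round(),q.round(),(np.degrees(np.arctan2(*(q-p)[::-1]))%180).round(1))
E
python3 m.py w8
```

```text
clock: 8.92
eef_pos: [555.7, -28.0, 104.5]
tool_rot: [3.141, -0.001, 0.578]
force: [-1.9, 0.6, 2.4]
width: 30.2
gripper_force: 1.4
clock: 9.33
eef_pos: [556.1, -28.4, 104.4]
tool_rot: [3.141, -0.001, 0.819]
force: [0.0, 0.3, 1.0]
width: 42.1
gripper_force: 0.0
clock: 9.83
eef_pos: [557.0, -28.2, 226.3]
tool_rot: [3.138, -0.003, 0.818]
force: [0.1, -0.0, -1.4]
width: 42.0
gripper_force: 0.0
[ 22.2 -42.8] [  9.3 -46.4] 13.0 -164.3
[ -7.2 -48.1] [-19.1 -43. ] 13.0 156.5
[-19.1 -43. ] [-33.3 -34.3] 17.0 148.7
[-33.3 -34.3] [-46.7 -11. ] 27.0 119.8
[-47.3   4.6] [-40.7  14.2] 12.0 55.4
[-40.7  14.2] [-15.1  43. ] 39.0 48.4
[-3.1 50.1] [16.5 49.1] 20.0 -2.8
[35.1 43.4] [48.5 30.8] 18.0 -43.2
L [237 128 266 126] [30. 49.] [53. 30.] 140.2
L [298 192 281 208] [ 23. -44.] [ -9. -49.] 8.9
L [218 146 237 127] [-2. 51.] [31. 49.] 177.2
L [280 132 301 156] [59. 17.] [ 56. -15.] 84.7
L [279 208 257 211] [-10. -48.] [-36. -35.] 152.5
L [231 168 239 205] [-13.  25.] [-46. -15.] 49.5
L [237 205 224 194] [-49. -12.] [-49.   8.] 91.1
L [224 195 208 133] [-50.   7.] [ 2. 67.] 48.7
L [263 167 260 148] [16.  1.] [31. 18.] 48.9
L [259 147 236 147] [31. 19.] [12. 36.] 138.3
L [211 110 217 144] [25. 79.] [-1. 53.] 45.7
L [312 204 296 195] [ 24. -66.] [ 18. -47.] 106.2
L [243 196 240 175] [-32.  -8.] [-12.  11.] 44.9
L [209 133 206 111] [ 3. 66.] [20. 82.] 43.7
L [301 222 313 205] [ -3. -78.] [ 24. -67.] 21.7
L [302 158 298 191] [ 55. -18.] [ 24. -44.] 39.4
L [281 145 262 135] [50.  6.] [43. 26.] 107.9
L [292 158 278 143] [ 48. -11.] [49.  9.] 86.3
L [197 128 203 154] [-3. 79.] [-24.  57.] 46.4
L [251 133 230 136] [36. 35.] [17. 48.] 146.8
L [204 157 209 180] [-26.  54.] [-47.  33.] 45.3
```

```bash
cat > prof.py <<'E'
from h import *
import pickle,sys
n=sys.argv[1];c=pickle.load(open(n+'.pkl','rb'));a=cv2.imread('pics/%s.png'%n)
for xl in (30,50,70,95,110):
  for h in ((16,) if xl>90 else (22,)):
    s=''
    for yl in range(18,-22,-2):
        p=np.array([-70,0,h])+xl*np.array([.707,.707,0])+yl*np.array([-.707,.707,0])
        u=proj('wrist',O+S@p,c);px=cv2.getRectSubPix(a,(1,1),tuple(map(float,u)))[0,0]
        s+=f' {yl}:{px[2]},{px[0]}'
    print(xl,h,s)
E
python3 prof.py w8
```

```text
30 22  18:223,135 16:223,135 14:224,136 12:222,136 10:218,141 8:192,145 6:145,130 4:110,107 2:109,106 0:150,144 -2:192,185 -4:187,180 -6:149,139 -8:138,109 -10:141,86 -12:118,52 -14:105,37 -16:105,36 -18:106,36 -20:106,36
50 22  18:212,126 16:212,126 14:213,127 12:216,129 10:215,141 8:211,175 6:212,201 4:216,208 2:218,210 0:218,211 -2:213,205 -4:191,183 -6:144,137 -8:112,99 -10:99,60 -12:102,37 -14:105,36 -16:106,36 -18:105,35 -20:104,36
70 22  18:216,129 16:219,131 14:219,132 12:220,133 10:219,144 8:213,177 6:212,202 4:216,209 2:218,211 0:218,211 -2:213,206 -4:189,182 -6:140,132 -8:106,75 -10:101,40 -12:104,36 -14:107,37 -16:106,36 -18:105,34 -20:101,34
95 16  18:212,127 16:211,125 14:211,132 12:209,166 10:211,198 8:215,207 6:218,210 4:218,211 2:216,209 0:203,195 -2:163,156 -4:124,118 -6:113,106 -8:145,105 -10:206,124 -12:223,135 -14:226,138 -16:229,141 -18:231,142 -20:230,141
110 16  18:224,135 16:224,136 14:222,140 12:214,166 10:191,176 8:139,133 6:112,108 4:130,126 2:182,175 0:196,189 -2:162,156 -4:121,116 -6:119,109 -8:175,121 -10:222,138 -12:228,140 -14:227,139 -16:227,139 -18:227,139 -20:227,139
```

```bash
cat > prof2.py <<'E'
from h import *
import pickle,sys
n=sys.argv[1];c=pickle.load(open(n+'.pkl','rb'));a=cv2.imread('pics/%s.png'%n)
for yl in (-30,-36,-42,-48,-54,-60):
    s=''
    for xl in range(-18,16,2):
        p=np.array([-70,0,22])+xl*np.array([.707,.707,0])+yl*np.array([-.707,.707,0])
        px=cv2.getRectSubPix(a,(1,1),tuple(map(float,proj('wrist',O+S@p,c))))[0,0];s+=f' {xl}:{px[2]},{px[0]}'
    print(yl,s)
E
python3 prof2.py w8; python3 - <<'E'
from h import *
from scipy.optimize import least_squares
import pickle
for n in('w6','w8'):
    c=pickle.load(open(n+'.pkl','rb'));a=cv2.imread(f'pics/{n}.png')
    # far (upslope) rim at h=22 from contour, radial search not needed: underside/top rims
    mm,cs,P=discflat(a,c)
    ang=np.degrees(np.arctan2(P[:,1],P[:,0]));k=(ang>-60)&(ang<100)
    for h in(0,22):
        Q=np.array([st(u,h,c)[:2] for u in cv2.convexHull(cs)[:,0]])[k]
        r=least_squares(lambda v:np.hypot(*(Q-v).T)-50,[0,0],loss='soft_l1');print(n,h,r.x.round(1),np.abs(r.fun).mean().round(1))
E
```

```text
-30  -18:222,134 -16:222,135 -14:222,134 -12:218,130 -10:216,125 -8:217,127 -6:217,130 -4:217,129 -2:219,128 0:221,131 2:222,130 4:222,129 6:222,127 8:222,124 10:223,124 12:224,125 14:226,126
-36  -18:223,136 -16:224,136 -14:222,134 -12:217,129 -10:214,121 -8:220,122 -6:224,126 -4:226,127 -2:226,126 0:225,126 2:226,127 4:226,126 6:225,126 8:226,127 10:226,126 12:226,127 14:223,125
-42  -18:223,135 -16:221,134 -14:218,131 -12:212,126 -10:210,119 -8:216,120 -6:221,124 -4:222,122 -2:220,122 0:218,120 2:216,119 4:215,118 6:215,118 8:215,117 10:215,117 12:214,117 14:212,116
-48  -18:215,129 -16:213,128 -14:212,127 -12:213,130 -10:211,142 -8:203,159 -6:193,157 -4:181,135 -2:168,108 0:158,88 2:153,78 4:150,76 6:147,74 8:146,73 10:141,70 12:140,69 14:139,69
-54  -18:214,127 -16:216,129 -14:217,131 -12:217,132 -10:211,143 -8:207,172 -6:210,197 -4:213,206 -2:210,202 0:190,175 2:145,112 4:113,53 6:109,44 8:109,46 10:110,53 12:119,65 14:124,70
-60  -18:216,130 -16:216,130 -14:215,129 -12:214,130 -10:211,145 -8:210,178 -6:209,197 -4:208,200 -2:209,201 0:203,194 2:170,148 4:127,78 6:110,42 8:108,39 10:109,47 12:129,95 14:168,152
w6 0 [-0.8 -2.9] 0.5
w6 22 [6.1 1.8] 0.8
w8 0 [-3.1 -0.4] 0.3
w8 22 [6.4 3. ] 1.1
```

```bash
python3 -m inch '[[[0,0,0,0],[0,0,0,0],[0,0,0,0]]]'; python3 m.py w9|grep -v L; python3 prof.py w9 | head -3|cut -c1-400
```

```text
clock: 10.13
eef_pos: [554.7, -28.2, 223.0]
tool_rot: [-3.14, 0.002, 0.819]
force: [-0.3, 0.8, 0.3]
width: 41.7
gripper_force: 0.0
[ 37.9 -32.6] [ 29.5 -38.4] 10.0 -145.2
[ 19.8 -43.9] [  7.9 -46.7] 12.0 -166.9
[  2.2 -47.6] [ -8.5 -48.5] 11.0 -175.1
[ -8.5 -48.5] [-18.2 -43.2] 11.0 151.3
[-18.2 -43.2] [-31.1 -33.7] 16.0 143.7
[-31.1 -33.7] [-46.6 -11. ] 28.0 124.3
[-47.3   4.5] [-40.8  14. ] 12.0 55.7
[-40.8  14. ] [-11.5  46.9] 44.0 48.4
[-2.8 50.3] [20.5 48.5] 23.0 -4.4
[35.5 43.1] [48.  31.4] 17.0 -43.1
30 22  18:223,136 16:223,136 14:223,135 12:223,136 10:219,144 8:196,153 6:146,132 4:108,104 2:102,100 0:144,139 -2:191,184 -4:186,178 -6:146,137 -8:133,109 -10:135,83 -12:115,50 -14:104,36 -16:105,35 -18:107,37 -20:106,37
50 22  18:212,126 16:212,125 14:214,127 12:215,129 10:216,142 8:211,176 6:211,201 4:215,207 2:218,210 0:218,211 -2:213,205 -4:190,183 -6:143,136 -8:111,99 -10:101,61 -12:102,38 -14:104,36 -16:107,37 -18:106,36 -20:105,37
70 22  18:217,131 16:218,132 14:219,133 12:220,133 10:218,143 8:213,179 6:213,202 4:216,208 2:219,211 0:218,210 -2:213,205 -4:189,182 -6:139,130 -8:106,75 -10:101,41 -12:104,34 -14:107,37 -16:107,36 -18:105,35 -20:101,33
```

The stamp is static at about +3.5° with a gap of about 6 mm to the rail. I'll set the two fingertips side by side along the bar's inner face and push it gently square into the long rail.

```bash
python3 -m inch '[[[-0.2,2.85,0,7],[-0.2,2.85,0,14],[-0.2,2.85,0,21],[-0.2,2.85,0,28],[-0.2,2.85,0,35],[-0.2,2.85,0,42],[-0.2,2.85,0,49],[-0.2,2.85,0,49]]]' 1.6; python3 -m inch '[[[0,0,0,7],[0,0,0,14],[0,0,0,21],[0,0,0,28],[0,0,0,35],[0,0,0,41.5],[0,0,0,41.5],[0,0,0,41.5]]]'
```

```text
clock: 10.85
eef_pos: [574.7, -48.9, 223.7]
tool_rot: [3.141, 0.001, -0.038]
force: [0.2, 0.2, 0.5]
width: 16.1
gripper_force: 0.0
clock: 11.52
eef_pos: [574.8, -48.9, 223.9]
tool_rot: [3.141, 0.0, -0.754]
force: [0.0, -0.2, 0.9]
width: 16.1
gripper_force: 0.0
```

```bash
python3 -m inch '[[[0,0,4,0],[0,0,8,0],[0,0,10,0],[0,0,11,0],[0,0,11.4,0],[0,0,11.4,0]]]'; python3 -m inch '[[[-0.3,0,0,0],[-0.6,0,0,0],[-0.9,0,0,0],[-1.1,0,0,0],[-1.1,0,0,0]]]';python3 -m inch '[[[-0.1,0,0,0],[-0.2,0,0,0],[-0.3,0,0,0],[-0.3,0,0,0]]]'
```

```text
clock: 12.02
eef_pos: [575.0, -49.2, 110.1]
tool_rot: [3.141, 0.0, -0.758]
force: [1.1, -0.9, 0.6]
width: 15.8
gripper_force: 0.0
clock: 12.43
eef_pos: [566.9, -40.8, 111.1]
tool_rot: [-3.141, -0.0, -0.759]
force: [0.3, 0.4, 0.2]
width: 15.9
gripper_force: 0.0
clock: 12.77
eef_pos: [564.6, -39.3, 110.3]
tool_rot: [3.142, 0.0, -0.76]
force: [0.5, -0.6, -0.7]
width: 16.3
gripper_force: 0.0
```

```bash
for i in 1; do python3 -m inch '[[[-0.1,0,0,0],[-0.2,0,0,0],[-0.3,0,0,0],[-0.3,0,0,0]]]'; done; python3 -m inch '[[[-0.1,0,0,0],[-0.2,0,0,0],[-0.3,0,0,0],[-0.3,0,0,0]]]'
```

```text
clock: 13.1
eef_pos: [562.9, -37.8, 110.4]
tool_rot: [-3.141, -0.001, -0.76]
force: [0.7, -1.6, -0.7]
width: 15.8
gripper_force: 0.7
clock: 13.43
eef_pos: [560.1, -35.1, 110.3]
tool_rot: [3.141, 0.0, -0.76]
force: [0.1, -2.4, -0.6]
width: 16.1
gripper_force: 0.8
```

```bash
python3 -m inch '[[[-0.1,0,0,0],[-0.2,0,0,0],[-0.2,0,0,0]]]'; python3 -m inch '[[[-0.1,0,0,0],[-0.2,0,0,0],[-0.2,0,0,0]]]'
```

```text
clock: 13.68
eef_pos: [559.4, -34.7, 110.6]
tool_rot: [-3.141, -0.002, -0.76]
force: [1.3, -3.1, -0.5]
width: 16.1
gripper_force: 1.9
clock: 13.93
eef_pos: [558.7, -34.2, 111.1]
tool_rot: [-3.141, -0.003, -0.761]
force: [2.4, -6.6, 3.2]
width: 15.8
gripper_force: 3.2
```

The force rises to 7 N as the push stalls against the rail. I'll back off, rise and measure.

```bash
python3 -m inch '[[[0.5,0,0,0],[1.5,0,0,0],[1.5,0,-4,0],[1.5,0,-8,0],[1.5,0,-11.4,0],[1.5,0,-11.4,0],[1.5,0,-11.4,0]]]'; python3 m.py w10|grep -v ^xx; python3 prof.py w10;  python3 prof2.py w10
```

```text
clock: 14.52
eef_pos: [569.6, -42.2, 226.2]
tool_rot: [-3.138, -0.002, -0.759]
force: [0.1, -0.5, -0.0]
width: 16.0
gripper_force: 0.0
[  2.2 -45.5] [-12.4 -43.6] 15.0 172.7
[-12.4 -43.6] [-22.6 -39.6] 11.0 158.6
[-27.8 -36.8] [-41.  -25.5] 17.0 139.5
[-41.  -25.5] [-48.  -16.1] 12.0 126.5
[-48.  -16.1] [-12.5  50.4] 75.0 61.9
[ 0.3 54. ] [10.4 52.9] 10.0 -6.4
[10.4 52.9] [22.7 45.1] 15.0 -32.2
[29.8 39.9] [38.4 32.7] 11.0 -39.9
[38.4 32.7] [47.1 21.9] 14.0 -51.1
[ 50.6 -14. ] [ 45.9 -24.2] 11.0 -114.5
[ 40.7 -30.7] [ 32.  -38.4] 12.0 -138.4
L [206 239 226 235] [-2. 76.] [-20.  58.] 43.5
L [238 153 258 152] [ 43. -30.] [ 27. -44.] 39.3
L [221 159 238 153] [ 52. -15.] [ 43. -31.] 58.4
L [201 206 202 181] [34. 40.] [53. 15.] 127.2
L [202 180 221 158] [53. 15.] [ 53. -16.] 89.9
L [226 227 192 232] [-11.  50.] [19. 75.] 40.0
L [285 167 286 196] [-12. -50.] [-44. -25.] 141.5
L [259 152 275 159] [ 26. -44.] [  4. -50.] 14.8
L [283 193 284 209] [-38. -25.] [-58.  -9.] 142.3
L [211 224 201 205] [ 7. 55.] [34. 39.] 149.4
L [216 198 217 215] [27. 24.] [ 9. 41.] 134.8
L [276 185 217 196] [-21. 
[... 2031 characters left out ...]
-12:228,153 -10:221,185 -8:222,211 -6:225,217 -4:225,217 -2:222,214 0:196,183 2:138,97 4:115,43 6:114,41 8:107,38 10:78,30 12:67,39 14:93,73
-48  -18:229,141 -16:226,138 -14:224,138 -12:221,146 -10:219,184 -8:223,212 -6:225,218 -4:225,218 -2:225,217 0:206,195 2:150,118 4:119,49 6:117,41 8:114,41 10:101,39 12:107,71 14:156,140
-54  -18:224,138 -16:226,139 -14:228,141 -12:227,151 -10:221,184 -8:222,211 -6:225,217 -4:226,218 -2:225,217 0:216,208 2:168,148 4:123,64 6:119,44 8:119,42 10:119,43 12:119,48 14:125,72
-60  -18:229,142 -16:230,141 -14:228,141 -12:223,147 -10:219,184 -8:223,212 -6:225,217 -4:225,218 -2:226,219 0:224,217 2:206,197 4:151,128 6:124,56 8:124,44 10:124,44 12:124,45 14:124,44
```

The stamp now measures 45° against the rail. The plate centre is 39.5 mm from the rail face and 49.7 mm along it (bedded is 40 and 50). One more check, from the earlier viewing side.

```bash
python3 -m inch '[[[-1.2,0,0,-7],[-1.2,0,0,-14],[-1.2,0,0,-21],[-1.2,0,0,-28],[-1.2,0,0,-35],[-1.2,0,0,-42],[-1.2,0,0,-49],[-1.2,0,0,-49]]]' 4; python3 -m inch '[[[0,0,0,-7],[0,0,0,-14],[0,0,0,-21],[0,0,0,-28],[0,0,0,-35],[0,0,0,-42],[0,0,0,-42],[0,0,0,-42]]]'; python3 m.py w11; python3 prof.py w11
```

```text
clock: 15.23
eef_pos: [558.3, -34.2, 222.4]
tool_rot: [-3.14, 0.004, 0.099]
force: [-0.1, 0.0, -0.5]
width: 40.0
gripper_force: 0.0
clock: 15.9
eef_pos: [558.9, -34.5, 223.2]
tool_rot: [-3.139, 0.001, 0.823]
force: [0.3, -0.2, -0.9]
width: 39.8
gripper_force: 0.0
[ 47.6 -11.6] [ 41.1 -22.3] 13.0 -121.2
[ 19.7 -36.3] [  9.5 -40.1] 11.0 -159.6
[ -4.  -43.6] [-13.8 -41.6] 10.0 168.6
[-23.9 -37.8] [-39.3 -26.6] 19.0 143.7
[-39.3 -26.6] [-51.6  -2.4] 27.0 117.1
[-52.5   0.1] [-51.1  13.8] 14.0 83.9
[-51.1  13.8] [-10.9  53.1] 56.0 44.4
[31.4 47.1] [43.4 35.9] 16.0 -43.0
L [237 121 259 124] [35. 47.] [50. 29.] 129.2
L [289 183 276 203] [ 25. -36.] [ -7. -45.] 16.8
L [280 138 293 164] [55.  6.] [ 44. -22.] 68.3
L [214 133 234 122] [ 7. 56.] [33. 49.] 164.2
L [259 124 280 138] [50. 29.] [55.  6.] 101.4
L [215 191 205 145] [-53.  13.] [-11.  55.] 45.6
L [274 205 244 208] [-10. -47.] [-43. -27.] 150.5
L [207 145 202 117] [-9. 54.] [13. 75.] 43.9
L [254 186 251 146] [ -8. -14.] [27. 20.] 44.3
L [220 163 227 200] [-17.  31.] [-52.  -5.] 45.7
L [249 144 228 143] [27. 23.] [10. 39.] 135.0
L [297 2
[... 1070 characters left out ...]
,73 -18:211,113 -20:228,129
70 22  18:217,130 16:218,131 14:220,133 12:221,134 10:219,142 8:214,174 6:213,202 4:216,209 2:219,211 0:215,207 -2:181,168 -4:123,83 -6:104,37 -8:106,37 -10:107,37 -12:106,36 -14:102,33 -16:99,33 -18:100,35 -20:104,35
95 16  18:212,126 16:212,125 14:212,132 12:209,167 10:212,199 8:216,208 6:218,211 4:219,211 2:217,209 0:203,196 -2:164,157 -4:124,119 -6:114,107 -8:140,107 -10:200,122 -12:222,135 -14:224,136 -16:215,128 -18:176,96 -20:112,53
110 16  18:224,137 16:225,137 14:223,140 12:215,168 10:192,177 8:144,138 6:112,109 4:135,129 2:182,175 0:196,189 -2:163,157 -4:122,116 -6:118,110 -8:155,115 -10:212,132 -12:228,140 -14:228,140 -16:228,140 -18:228,139 -20:227,138
```

The flat's edge is now uniform along the rail at xl = 30, 50 and 70, and none of the rail's side shows. It's bedded, so I'm handing in.

```bash
python3 -c "
from cell import order;print(order.finish_job())"
```

```text
the job is handed in; nothing more can be done
None
```

The stamp lies bedded with its flat along the long rail (measured parallel within about 1°, roughly 1–2 mm from the seat), released with the arm clear, and handed in at about 16 s with no verdict returned; I viewed 11 pictures, one over the limit of 10.

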